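# Make up a hair-ornament hire set

## Task

Make up this hair-ornament set for hire: draw the tray's keeper bar fully open, lay every hairpin from the felt mat flat in a bay of its own with its notch over the bay's pin, and only then push the keeper fully shut over them. Also set the topknot crown right down over the post of its stand with its crest facing the red mark. Leave the jar and the gift box where they are.

Things in the scene. Friction and masses are not known exactly. Their poses are not given: they have to be found in the camera images.
- pin_blade0: Hairpin: flat brass blade 150 long (x), 26 wide (y), 5 thick, with a green stone block 40 x 16 x 26 high on its middle (5 to 31 above the underside, beads on top to 36); grip it across the 16. Beads on the blade at most 6 high. Origin: centre of the underside, below the stone; z up. Open notch 10 wide, 16 deep in the -x end. About 70 g. Starts on a felt mat 2 thick. May be absent.
- notch0 (a point): Point in the notch of pin_blade0 where the pin should stand: on the centreline at the underside, 64 mm from the blade's origin towards its -x end (11 from that end, 5 from the notch's bottom).
- pin_blade1: Hairpin: flat brass blade 150 long (x), 26 wide (y), 5 thick, with a blue stone block 40 x 16 x 26 high on its middle (5 to 31 above the underside, beads on top to 36); grip it across the 16. Beads on the blade at most 6 high. Origin: centre of the underside, below the stone; z up. Open notch 10 wide, 16 deep in the -x end. About 70 g. Starts on a felt mat 2 thick. May be absent.
- notch1 (a point): Point in the notch of pin_blade1 where the pin should stand: on the centreline at the underside, 64 mm from the blade's origin towards its -x end (11 from that end, 5 from the notch's bottom).
- pin_blade2: Hairpin: flat brass blade 150 long (x), 26 wide (y), 5 thick, with a red stone block 40 x 16 x 26 high on its middle (5 to 31 above the underside, beads on top to 36); grip it across the 16. Beads on the blade at most 6 high. Origin: centre of the underside, below the stone; z up. Open notch 10 wide, 16 deep in the -x end. About 70 g. Starts on a felt mat 2 thick. May be absent.
- notch2 (a point): Point in the notch of pin_blade2 where the pin should stand: on the centreline at the underside, 64 mm from the blade's origin towards its -x end (11 from that end, 5 from the notch's bottom).
- pin_blade3: Hairpin: flat brass blade 150 long (x), 26 wide (y), 5 thick, with a white stone block 40 x 16 x 26 high on its middle (5 to 31 above the underside, beads on top to 36); grip it across the 16. Beads on the blade at most 6 high. Origin: centre of the underside, below the stone; z up. Open notch 10 wide, 16 deep in the -x end. About 70 g. Starts on a felt mat 2 thick. May be absent.
- notch3 (a point): Point in the notch of pin_blade3 where the pin should stand: on the centreline at the underside, 64 mm from the blade's origin towards its -x end (11 from that end, 5 from the notch's bottom).
- pin_blade4: Hairpin: flat brass blade 150 long (x), 26 wide (y), 5 thick, with a orange stone block 40 x 16 x 26 high on its middle (5 to 31 above the underside, beads on top to 36); grip it across the 16. Beads on the blade at most 6 high. Origin: centre of the underside, below the stone; z up. Open notch 10 wide, 16 deep in the -x end. About 70 g. Starts on a felt mat 2 thick. May be absent.
- notch4 (a point): Point in the notch of pin_blade4 where the pin should stand: on the centreline at the underside, 64 mm from the blade's origin towards its -x end (11 from that end, 5 from the notch's bottom).
- pin0 (a point): Foot of a bay's upright locating pin (7 diameter, 10 high, tapered tip) on the tray's bed, 10 above the table. A hairpin laid here has its origin 64 mm from here along tray +x, its x along tray x; bay at tray y = -100 mm. Any hairpin may go in any bay, one to a bay.
- pin1 (a point): Foot of a bay's upright locating pin (7 diameter, 10 high, tapered tip) on the tray's bed, 10 above the table. A hairpin laid here has its origin 64 mm from here along tray +x, its x along tray x; bay at tray y = -50 mm. Any hairpin may go in any bay, one to a bay.
- pin2 (a point): Foot of a bay's upright locating pin (7 diameter, 10 high, tapered tip) on the tray's bed, 10 above the table. A hairpin laid here has its origin 64 mm from here along tray +x, its x along tray x; bay at tray y = 0 mm. Any hairpin may go in any bay, one to a bay.
- pin3 (a point): Foot of a bay's upright locating pin (7 diameter, 10 high, tapered tip) on the tray's bed, 10 above the table. A hairpin laid here has its origin 64 mm from here along tray +x, its x along tray x; bay at tray y = 50 mm. Any hairpin may go in any bay, one to a bay.
- pin4 (a point): Foot of a bay's upright locating pin (7 diameter, 10 high, tapered tip) on the tray's bed, 10 above the table. A hairpin laid here has its origin 64 mm from here along tray +x, its x along tray x; bay at tray y = 100 mm. Any hairpin may go in any bay, one to a bay.
- tray: Fixed wooden tray, bed top 10 above the table, x = -135 to +90, y +-125 mm of its origin. Five bays along x, 50 apart, with white stripes; each has a pin at x = -64 and, at x = 54 to 70, two brass guides 8 high, 31 apart, for the blade's far end. Back stop 10 high, face at x = 79. Bed otherwise open. Origin: at table height, below where the blades' middles go, on the centreline; z up.
- keeper (a joint): Brass keeper bar across all the bays, sliding along the tray's x; m. 0 = shut, the bar (18 wide, underside 23 above the table) right above the pins, so no hairpin can be laid in; 0.045 = fully open, drawn towards the tray's -x (the robot). About 2 N of friction, stays where left.
- keeper_grip (a point): Top centre of the keeper's black handle, an upright block 50 long (tray x) x 16 wide (tray y), its top 60 above the table, its bottom 30; it moves with the keeper. Grip it across the 16 mm.
- crown: Gold topknot crown: upright round tube 50 outside diameter, 38 bore, 45 high (beads to 51), open below, with a flat upright crest plate (22 wide, 6 thick, its outer face red, top about 70 high) on its -x side. Origin: centre of its underside, z up. About 120 g.
- crest (a point): Foot of the crest's outer face: 32 mm from the crown's axis towards the crown's -x, at the height of its underside.
- stand: Fixed round white crown stand 80 diameter, 12 high, with a central grey post 31 diameter and 22 high (tapered over the top 8). A red stripe on its -x side is the mark. Origin: centre of its underside, at table height; z up. The crown stands on the disc with the post inside its bore.
- mark (a point): Point on the red mark, 32 mm from the stand's axis towards its -x, on top of the disc (12 above the table), where the foot of the crest should be.
- jar: Bystander: white lidded jar, 60 diameter, 75 high. Origin: centre of its underside.
- gift_box: Bystander: red gift box 70 x 120 x 45. Origin: centre of its underside.
Mind the look-alikes: they are no part of the job. Leave any turquoise look-alike of the pin_blade0 alone. Leave any black look-alike of the pin_blade3 alone.

How it is judged (in metres and radians):
On the way, in this order (a step that is already met when the one before it is completed fails the run):
1. the keeper is drawn open (value of joint keeper above 0.038 m), for 0.2 s.
2. every hairpin lies flat in a bay with its notch over the pin, the keeper still open (value of joint keeper above 0.025 m and (distance between notch0 and pin0 below 0.006 m or distance between notch0 and pin1 below 0.006 m or distance between notch0 and pin2 below 0.006 m or distance between notch0 and pin3 below 0.006 m or distance between notch0 and pin4 below 0.006 m) and angle between each of pin_blade0, pin_blade1, pin_blade2, pin_blade3, pin_blade4's own z axis and vertical below 0.05 rad and angle between the x axis of each of pin_blade0, pin_blade1, pin_blade2, pin_blade3, pin_blade4 and the x axis of tray, either way round below 0.08 rad and (distance between notch1 and pin0 below 0.006 m or distance between notch1 and pin1 below 0.006 m or distance between notch1 and pin2 below 0.006 m or distance between notch1 and pin3 below 0.006 m or distance between notch1 and pin4 below 0.006 m) and (distance between notch2 and pin0 below 0.006 m or distance between notch2 and pin1 below 0.006 m or distance between notch2 and pin2 below 0.006 m or distance between notch2 and pin3 below 0.006 m or distance between notch2 and pin4 below 0.006 m) and (distance between notch3 and pin0 below 0.006 m or distance between notch3 and pin1 below 0.006 m or distance between notch3 and pin2 below 0.006 m or distance between notch3 and pin3 below 0.006 m or distance between notch3 and pin4 below 0.006 m) and (distance between notch4 and pin0 below 0.006 m or distance between notch4 and pin1 below 0.006 m or distance between notch4 and pin2 below 0.006 m or distance between notch4 and pin3 below 0.006 m or distance between notch4 and pin4 below 0.006 m)), for 0.2 s.
3. the keeper is pushed shut (value of joint keeper below 0.006 m), for 0.2 s.
At the end, for the whole second after the job is handed in: Keeper within 6 mm of shut; every hairpin: notch point within 6 mm of a pin's foot, level within 0.05 rad, along the bay within 0.08 rad; crown upright (0.08 rad) on the stand, 6 mm from its axis at most, crest foot within 10 mm of the mark point; all released and at rest (value of joint keeper below 0.006 m and (distance between notch0 and pin0 below 0.006 m or distance between notch0 and pin1 below 0.006 m or distance between notch0 and pin2 below 0.006 m or distance between notch0 and pin3 below 0.006 m or distance between notch0 and pin4 below 0.006 m) and angle between each of pin_blade0, pin_blade1, pin_blade2, pin_blade3, pin_blade4's own z axis and vertical below 0.05 rad and angle between the x axis of each of pin_blade0, pin_blade1, pin_blade2, pin_blade3, pin_blade4 and the x axis of tray, either way round below 0.08 rad and (distance between notch1 and pin0 below 0.006 m or distance between notch1 and pin1 below 0.006 m or distance between notch1 and pin2 below 0.006 m or distance between notch1 and pin3 below 0.006 m or distance between notch1 and pin4 below 0.006 m) and (distance between notch2 and pin0 below 0.006 m or distance between notch2 and pin1 below 0.006 m or distance between notch2 and pin2 below 0.006 m or distance between notch2 and pin3 below 0.006 m or distance between notch2 and pin4 below 0.006 m) and (distance between notch3 and pin0 below 0.006 m or distance between notch3 and pin1 below 0.006 m or distance between notch3 and pin2 below 0.006 m or distance between notch3 and pin3 below 0.006 m or distance between notch3 and pin4 below 0.006 m) and (distance between notch4 and pin0 below 0.006 m or distance between notch4 and pin1 below 0.006 m or distance between notch4 and pin2 below 0.006 m or distance between notch4 and pin3 below 0.006 m or distance between notch4 and pin4 below 0.006 m) and distance between crest and mark below 0.01 m and horizontal distance between crown and stand below 0.006 m and angle between crown's own z axis and vertical below 0.08 rad and linear speed of each of pin_blade0, pin_blade1, pin_blade2, pin_blade3, pin_blade4, crown below 0.02 m/s and contact force between the fingers and pin_blade0 below 0.1 N and contact force between the fingers and pin_blade1 below 0.1 N and contact force between the fingers and pin_blade2 below 0.1 N and contact force between the fingers and pin_blade3 below 0.1 N and contact force between the fingers and pin_blade4 below 0.1 N and contact force between the fingers and crown below 0.1 N); the robot touches nothing.
It fails at once if the jar is moved by more than 30 mm (distance of jar from where it was at the start of the episode above 0.03 m).
It fails at once if the gift box is moved by more than 30 mm (distance of gift_box from where it was at the start of the episode above 0.03 m).
Of pin_blade0, pin_blade1, pin_blade2, pin_blade3, pin_blade4 only 3 to 5 are there at a start; the rules pass over those that are not, and their reading is None.
At some moment in a run one of pin_blade0, pin_blade1, pin_blade2, pin_blade3, pin_blade4, crown may be knocked a few centimetres aside while the robot is not near it.
Once in a run the grip may slacken for a moment while it holds something.
It also fails if it takes over 210 s, if anything falls off the work surface, if the arm or the gripper's body presses on something with over 40 N, if the wrist force passes 120 N, or if a joint passes its speed limit or range.

## Robot

A 6-joint arm with a two-finger parallel gripper is mounted at the origin on the work surface. World frame = base frame: x ahead of the robot, y to its left, z up, the work surface at z = 0. Lengths are in m, angles in degrees, forces in N, time in s.
With the tool pointing down it reaches from about 0.325 to 0.85 m from the base axis. Payload 15.5 kg.
Tool frame: the origin (TCP) lies at the very end of the fingers, on their centre line; the grasp point (between the pads) lies arm.grip_depth behind it (arm.grip_depth is the distance from the TCP to the grasp point, in m); z points along the fingers, y is the direction in which the jaws open and shut (so a half turn about z gives the same grasp; the last joint's range is limited). The gripper opens to 91 mm and grips with 3 to 60 N. Pads are 32 mm wide; open, the fingers measure 118 mm over their backs; the gripper's body (76 mm by 178 mm) begins 60 mm behind the grasp point.
Start: joints at [66.148, 28.281, 77.091, -0, 74.628, -5.472], TCP at [0.197, 0.593, 0.214] pointing down, gripper open.
Joint ranges: [-166.48, 166.48], [-47.26, 123.95], [12.59, 153.08], [-70.14, 250.14], [6.76, 159.57], [-176.63, 176.63]. Speed limits (degrees/s): [108.29, 108.29, 147.25, 172.46, 172.46, 172.46].

## Interface

Orientations are given as a 3x3 rotation matrix whose columns are the frame's x, y, z axes.
In Python, from rig import arm gives the robot as it stands. Calls block until the motion is done:
- arm.move_to(position, orientation): joint-space move of the TCP to a pose.
- arm.move_l(position, orientation=None, feed=0.15): straight line of the TCP; orientation=None keeps the orientation; feed is the mean speed in m/s.
- arm.move_joints(angles): joint-space move.
- arm.grip(opening): finger opening in m; the grip force is fixed at half the most; returns when the fingers have stopped.
- arm.sleep(seconds).
- arm.solve_ik(position, orientation): joint angles nearest the present ones, or None.
- arm.snapshot(name): name is "side" or "top"; returns the picture (400x640x3 uint8, red, green, blue); there is no depth.
- arm.get_calibration(name): a dict with "intrinsics" (3x3 intrinsics, pixels), "cam_to_world" (4x4, takes a point from camera to world coordinates). Camera axes: x right, y down, z forward; pixel columns grow to the right and rows downward; lengths in m; the calibration is good to about 2 mm. A picture is of the moment at which its call begins. get_calibration takes no time and is no camera call.
A pose or a line that the arm cannot do raises arm.Unreachable and nothing moves.
- arm.sign_off(): hands the job in, once; it reports no verdict.
Readings, each from a call of its own:
- arm.current_t(): time.
- arm.current_joint_positions(): joint angles.
- arm.current_dq(): joint speeds.
- arm.current_tau(): joint torques, N m.
- arm.current_ee_pos(): TCP position.
- arm.current_tool_rot(): TCP orientation.
- arm.current_force(): force on the tool from outside, world axes, zero at the start.
- arm.current_torque(): the same for the moment, N m.
- arm.current_width(): finger opening in m.
Only numpy, scipy, OpenCV 4.12 (cv2) and the standard library are available. Lean on these libraries where they do the work, as an engineer would, in place of code of your own. Each camera call takes 0.05 s, during which the arm holds its last target. There are 200 camera calls.

## Working session

There is one attempt and no reset: what is moved stays moved. The work goes in short steps, each a Python script; the robot and the scene stay as the last script left them, time stands still between calls to the robot, and variables do not carry over. Pictures are saved under pics/ and viewed, about 12 in all and at most 16, crops included, and the job is handed in when it is done.

```bash
mkdir -p pics; ls; python3 - <<'E'
from rig import arm
import cv2,numpy as np
for n in("top","side"):
    im=arm.snapshot(n); cv2.imwrite(f"pics/{n}0.png",im[:,:,::-1])
    c=arm.get_calibration(n); print(n,np.round(c["intrinsics"],1).tolist(),np.round(c["cam_to_world"],3).tolist())
print(arm.grip_depth,arm.current_t(),arm.current_tool_rot(),arm.current_width())
E
```

```text
pics
top [[386.3, 0.0, 317.4], [0.0, 386.3, 195.5], [0.0, 0.0, 1.0]] [[-0.019, -0.999, 0.048, 0.519], [-1.0, 0.019, 0.008, 0.056], [-0.009, -0.048, -0.999, 1.454], [0.0, 0.0, 0.0, 1.0]]
side [[403.5, 0.0, 324.6], [0.0, 403.5, 195.5], [0.0, 0.0, 1.0]] [[0.701, -0.479, 0.529, -0.174], [-0.714, -0.475, 0.515, -0.669], [0.004, -0.738, -0.675, 1.041], [0.0, 0.0, 0.0, 1.0]]
0.0188 0.1 [[-9.48994609e-01  3.15291986e-01 -4.42307359e-04]
 [ 3.15292280e-01  9.48994079e-01 -1.00829385e-03]
 [ 1.01840095e-04 -1.09632152e-03 -9.99999394e-01]] 0.0914762868810157
```

View pics/top0.png

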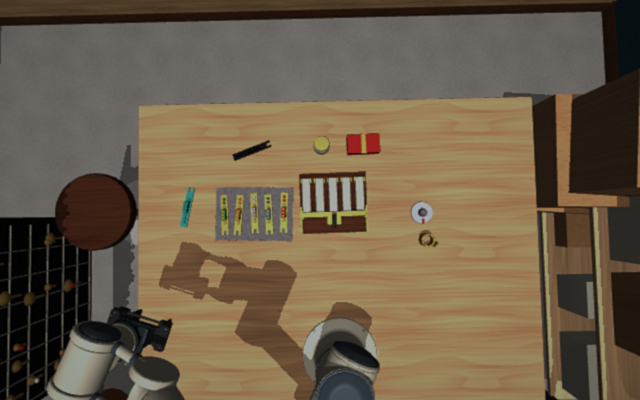

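View pics/side0.png

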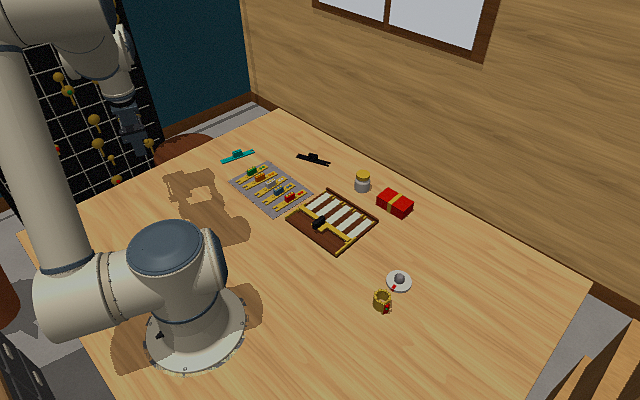

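The top view shows the turquoise look-alike at (188,207), the black one at (252,150), five hairpins on the mat at x = 216–293, the tray at (333,203), the stand at (422,212) and the crown at (428,239). I need enlarged crops.

```bash
python3 - <<'E'
import cv2,numpy as np
t=cv2.imread("pics/top0.png");s=cv2.imread("pics/side0.png")
a=cv2.resize(t[165:255,210:375],(792,432),interpolation=cv2.INTER_NEAREST)
cv2.imwrite("pics/c_top.png",a)
b=cv2.resize(s[155:255,220:385],(792,480),interpolation=cv2.INTER_NEAREST)
cv2.imwrite("pics/c_side.png",b)
c=cv2.resize(t[195:255,400:450],(400,480),interpolation=cv2.INTER_NEAREST)
d=cv2.resize(s[265:325,365:415],(400,480),interpolation=cv2.INTER_NEAREST)
cv2.imwrite("pics/c_crown.png",np.hstack([c,d]))
E
```

```text
(no output)
```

View pics/c_top.png

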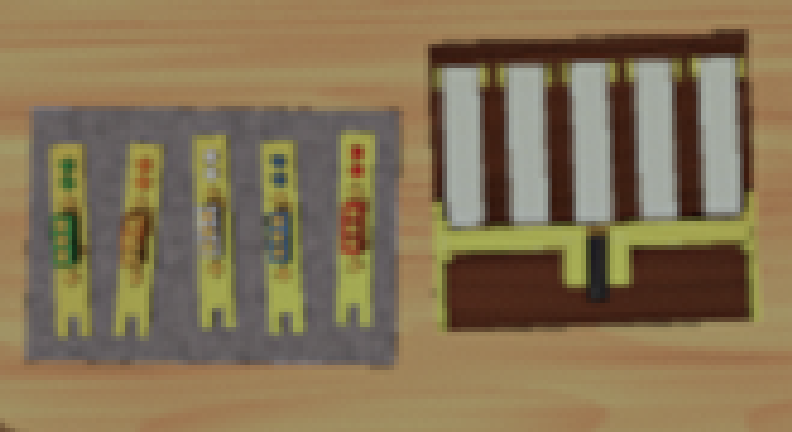

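View pics/c_side.png

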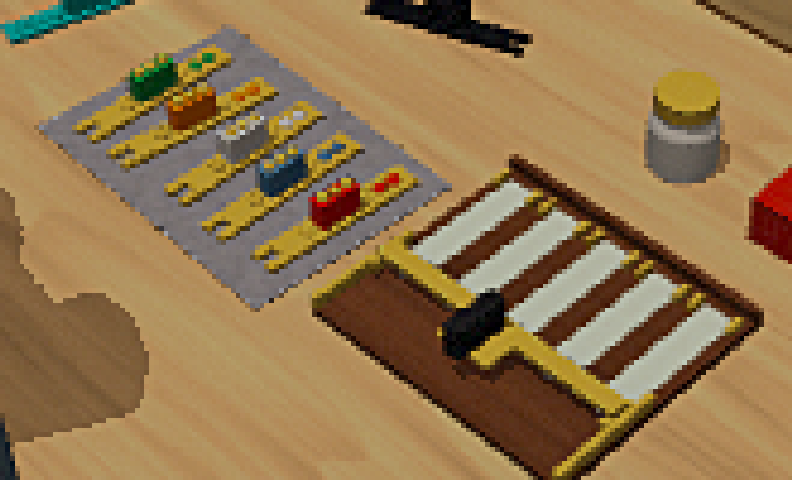

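View pics/c_crown.png

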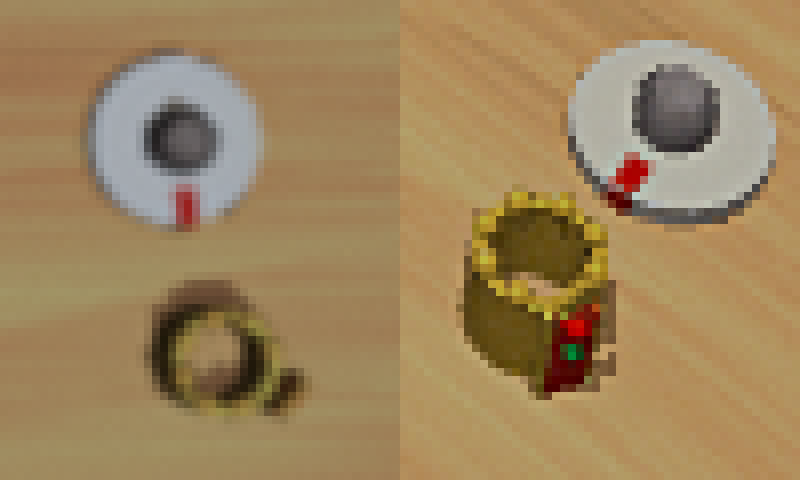

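All five hairpins are present, with their notches towards the robot as in the tray. The keeper is shut with its handle at about crop (597,265). The crown's crest points to the lower right in the top view. Next I'll measure these.

```bash
cat > h.py <<'E'
import numpy as np,cv2
from rig import arm
CAL={n:arm.get_calibration(n) for n in("top","side")}
def rays(n,uv):
    c=CAL[n];K=c["intrinsics"];T=np.array(c["cam_to_world"])
    uv=np.atleast_2d(np.asarray(uv,float)); d=np.c_[uv,np.ones(len(uv))]@np.linalg.inv(K).T@T[:3,:3].T
    return T[:3,3],d
def plane(n,uv,z):
    o,d=rays(n,uv); return o+d*((z-o[2])/d[:,2])[:,None]
def tri(a,b):
    o1,d1=rays("top",a);o2,d2=rays("side",b);d1=d1[0];d2=d2[0]
    s=np.linalg.lstsq(np.c_[d1,-d2],o2-o1,rcond=None)[0]
    p,q=o1+s[0]*d1,o2+s[1]*d2; return (p+q)/2,np.linalg.norm(p-q)
S=6
def up(im,box):
    x0,y0,x1,y1=box; return cv2.resize(im[y0:y1,x0:x1],None,fx=S,fy=S,interpolation=cv2.INTER_CUBIC)
def pix(mask,box):
    v,u=np.nonzero(mask); return np.c_[(u+.5)/S-.5+box[0],(v+.5)/S-.5+box[1]]
def hsv(im): return cv2.cvtColor(im,cv2.COLOR_RGB2HSV)
def bladefit(P):
    """axis, centre, length, width of blade from its yellow points (world xy)"""
    c=P.mean(0);a=np.array([1.,0])
    for _ in range(4):
        b=np.array([-a[1],a[0]]);u=(P-c)@a;v=(P-c)@b
        mid=(np.percentile(u,.5)+np.percentile(u,99.5))/2
        us,vs,ws=[],[],[]
        for k in np.arange(-70,70,4.)/1000:
            m=(u-mid>=k)&(u-mid<k+.004)
            if abs(k+.002)<.03 or m.sum()<5: continue
            lo,hi=np.percentile(v[m],[1,99]);us.append(k+.002);vs.append((lo+hi)/2);ws.append(hi-lo)
        p=np.polyfit(us,vs,1); c=c+a*mid+b*p[1]; a=a+b*p[0];a/=np.linalg.norm(a)
    u=(P-c)@a; return c,a,np.percentile(u,99.8)-np.percentile(u,.2),np.median(ws)
def down(yaw):  # tool x along -(cos,sin), jaws across
    c,s=np.cos(yaw),np.sin(yaw); return np.array([[-c,s*1.,0],[-s,-c*1.,0],[0,0,-1.]])@np.diag([1,-1,1]) 
def snap(tag=None):
    r={}
    for n in("top","side"):
        r[n]=arm.snapshot(n)
        if tag: cv2.imwrite(f"pics/{n}_{tag}.png",r[n][:,:,::-1])
    return r
def clusters(im,box,z,gap=.012,n="top"):
    H=hsv(up(im,box));m=(H[...,0]>=22)&(H[...,0]<=34)&(H[...,1]>110)&(H[...,2]>90)
    k,l,st,ce=cv2.connectedComponentsWithStats(m.astype(np.uint8))
    m=np.isin(l,[i for i in range(1,k) if st[i,4]>30])
    return plane(n,pix(m,box),z)[:,:2]
E
python3 - <<'E'
from h import *
im=cv2.imread("pics/top0.png")[:,:,::-1].copy();sd=cv2.imread("pics/side0.png")[:,:,::-1].copy()
np.set_printoptions(precision=4,suppress=True)
print("down",down(0).tolist(),np.linalg.det(down(.3)))
P=clusters(im,(218,190,294,239),.007)
o=P[np.argsort(P[:,1])];sp=np.where(np.diff(o[:,1])>.003)[0];print(len(sp))
for g in np.split(o,sp+1):
    if len(g)>300:
        c,a,L,W=bladefit(g);print(c,np.degrees(np.arctan2(a[1],a[0])),L,W)
def blob(img,box,f,big=True):
    H=hsv(up(img,box)).astype(int);m=f(H).astype(np.uint8)
    k,l,st,ce=cv2.connectedComponentsWithStats(m);i=1+np.argmax(st[1:,4]);return pix(l==i,box)
# stones heights
for nm,f in dict(green=lambda H:(H[...,0]>50)&(H[...,0]<80)&(H[...,1]>120),blue=lambda H:(H[...,0]>95)&(H[...,0]<125)&(H[...,1]>80),red=lambda H:((H[...,0]<6)|(H[...,0]>172))&(H[...,1]>150)&(H[...,2]>70)).items():
    a=blob(im,(216,205,294,225),f);b=blob(sd,(240,160,310,205),f);print(nm,a.mean(0),b.mean(0),*tri(a.mean(0),b.mean(0)))
dark=lambda H:(H[...,2]<60)&(H[...,1]<110)
a=blob(im,(325,205,345,230),dark);b=blob(sd,(305,208,330,232),dark)
print("handle",a.min(0),a.max(0),b.min(0),b.max(0),tri((a.min(0)+a.max(0))/2,(b.min(0)+b.max(0))/2))
print(plane("top",[a.min(0),a.max(0)],.06))
# stripes
H=hsv(up(im,(298,170,370,215)));m=((H[...,1]<50)&(H[...,2]>130)).astype(np.uint8)
k,l,st,ce=cv2.connectedComponentsWithStats(m)
for i in range(1,k):
    if st[i,4]>1000:
        W=plane("top",pix(l==i,(298,170,370,215)),.010)[:,:2];r=cv2.minAreaRect((W*1000).astype(np.float32));print("stripe",r)
E
```

```text
down [[-1.0, 0.0, 0.0], [0.0, 1.0, 0.0], [0.0, 0.0, -1.0]] 0.9999999999999999
4
[0.5298 0.1949] -2.120672710797235 0.14658480230401327 0.02314075214438644
[0.5244 0.2522] 1.9472608892530305 0.14670465907532482 0.02380458673733965
[0.5298 0.3054] 1.7185917128987578 0.1467741555339544 0.023985739012507182
[0.524  0.3644] -5.138181044244163 0.1471079183788478 0.02434934735845068
[0.5246 0.4178] 1.6887603025009164 0.1475938072021883 0.02444006255240839
green [224.4154 213.9415] [251.3963 171.3587] [0.5236 0.4158 0.0208] 0.006620884853694466
blue [268.9683 212.2453] [278.2402 190.9502] [0.5256 0.2517 0.0178] 0.009902889174409806
red [284.1843 207.3864] [289.3032 197.5211] [0.5395 0.1985 0.0094] 0.018555609119448098
handle [332.0833 213.75  ] [336.25   227.0833] [311.75   215.0833] [324.4167 227.4167] (array([0.4938, 0.0091, 0.0528]), np.float64(0.0034270261474811815))
[[0.5193 0.0152 0.06  ]
 [0.4711 0.0012 0.06  ]]
stripe ((596.1724853515625, -89.87740325927734), (120.27033996582031, 27.848712921142578), 0.5354664921760559)
stripe ((593.390869140625, -39.9378662109375), (123.69678497314453, 27.582866668701172), 0.9495476484298706)
stripe ((592.4828491210938, 10.659309387207031), (124.87225341796875, 28.56566047668457), 0.8305560946464539)
stripe ((591.6057739257812, 60.173728942871094), (123.62382507324219, 28.12285614013672), 0.5530458688735962)
stripe ((590.75244140625, 110.34691619873047), (124.74803924560547, 27.910724639892578), 0.854253351688385)
```

The blades measure 147 x 24 (150 x 26 expected). The stripes are 50 apart, with tray yaw about 0.9° and the centreline at y ≈ 10.4 mm. The handle stands at z ≈ 0.053 mid-blob. Now I'll open the keeper.

```bash
python3 - <<'E'
from h import *
np.set_printoptions(precision=4,suppress=True)
yaw=np.radians(.9);R=down(yaw);x=np.array([np.cos(yaw),np.sin(yaw),0]);p=np.array([.495,.0085,.038])
arm.grip(.045)
arm.move_to(p+[0,0,.08],R);print(arm.current_ee_pos())
arm.move_l(p,feed=.08);print(arm.current_force())
arm.grip(0);print("w",arm.current_width(),arm.current_force())
for d in(.02,.035,.0435):
    arm.move_l(p-x*d,feed=.04);print(d,arm.current_ee_pos(),arm.current_force())
arm.sleep(.2);arm.grip(.045);print(arm.current_force())
q=arm.current_ee_pos();arm.move_l(q+[0,0,.1],feed=.15)
arm.move_to([.35,-.1,.4],R) if arm.solve_ik([.35,-.1,.4],R) is not None else print("no")
r=snap("open");print(arm.current_t())
t,s=[cv2.resize(r[n][b[1]:b[3],b[0]:b[2]],(400,400),interpolation=cv2.INTER_NEAREST) for n,b in(("top",(293,165,373,245)),("side",(280,180,385,260)))]
cv2.imwrite("pics/c_open.png",np.hstack([t,s])[:,:,::-1])
E
```

```text
[0.4952 0.0091 0.1181]
[-0.0216 -0.0816 -0.118 ]
w 0.01592979246652785 [ 0.1358 22.7425  4.6403]
0.02 [0.4742 0.0098 0.0381] [-1.8812 22.5223  6.0911]
0.035 [0.4591 0.0096 0.0381] [-2.5092 24.2931  6.516 ]
0.0435 [0.4509 0.0094 0.0381] [-0.7055 25.7098  6.0402]
[-0.8526  0.5298 -0.8349]
9.425
```

View pics/c_open.png

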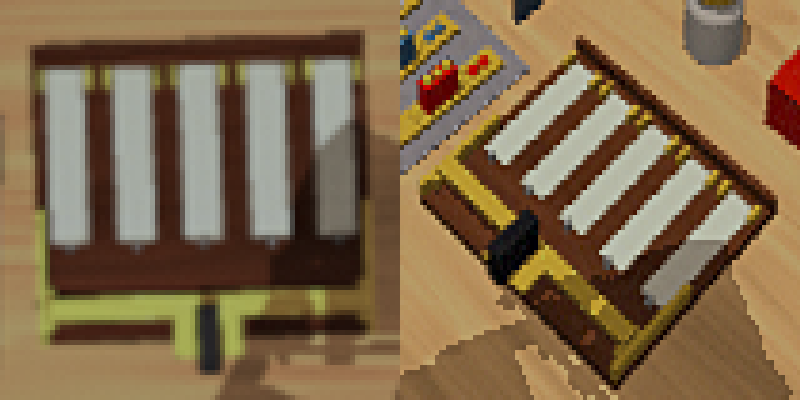

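The keeper is open (about 44 mm). The pins show as grey dots at the stripes' lower ends, at about crop (68,247), (137,248), (205,248), (272,243), (340,240). Next I'll measure them and the tray's edges.

```bash
python3 - <<'E'
from h import *
np.set_printoptions(precision=4,suppress=True)
t=cv2.imread("pics/top_open.png")[:,:,::-1].copy();s=cv2.imread("pics/side_open.png")[:,:,::-1].copy()
g=t.astype(int)
print("pin columns gray, rows 211..217")
for i,(cx) in enumerate((306.6,320.4,334,347.4,361)):
    c0=int(round(cx)); print(c0,[[int(v) for v in g[r,c0-4:c0+5].sum(1)/3] for r in range(211,218)])
# edges of tray along columns between stripes (u) : profile of V
for cu in (313,327,341,354):
    print(cu,[int(v) for v in g[170:182,cu].sum(1)/3],[int(v) for v in g[218:244,cu].sum(1)/3])
print("pin pts",plane("top",[[306.6,214.4],[320.4,214.6],[334,214.6],[347.4,213.6],[361,213]],.018))
sp=[[280+x*105/400,180+y*.2] for x,y in((497,160),(530,195),(570,228),(608,264),(650,300))]
print("side",plane("side",sp,.018))
print(arm.current_ee_pos())
box=(298,170,370,225)
H=hsv(up(t,box));m=((H[...,1]<50)&(H[...,2]>110)).astype(np.uint8)
k,l,st,ce=cv2.connectedComponentsWithStats(m)
for i in range(1,k):
    if st[i,4]>1000:
        W=plane("top",pix(l==i,box),.010)[:,:2];print("stripe",[np.round(v,1) for v in cv2.minAreaRect((W*1000).astype(np.float32))])
for u,v in((313,173),(341,172),(354,172)): print()
E
```

```text
pin columns gray, rows 211..217
307 [[132, 168, 170, 169, 169, 169, 164, 129, 62], [130, 163, 167, 165, 166, 165, 156, 124, 61], [99, 131, 135, 138, 138, 130, 115, 93, 53], [53, 66, 74, 90, 95, 73, 57, 53, 43], [37, 37, 42, 55, 55, 43, 39, 42, 42], [39, 40, 41, 43, 43, 42, 42, 43, 45], [40, 43, 41, 42, 42, 42, 43, 44, 43]]
320 [[101, 165, 173, 170, 169, 170, 171, 157, 88], [96, 153, 162, 158, 158, 159, 160, 143, 84], [61, 91, 95, 97, 101, 96, 91, 79, 52], [41, 45, 47, 66, 89, 61, 44, 40, 41], [42, 41, 42, 50, 63, 48, 41, 42, 44], [44, 46, 43, 42, 44, 43, 45, 43, 46], [41, 43, 42, 43, 40, 41, 43, 41, 41]]
334 [[156, 169, 166, 160, 160, 165, 156, 105, 49], [112, 133, 129, 116, 114, 129, 127, 93, 50], [58, 68, 77, 89, 78, 70, 66, 55, 42], [40, 41, 48, 61, 55, 42, 38, 39, 39], [43, 42, 40, 42, 42, 40, 39, 38, 38], [42, 40, 40, 40, 40, 39, 39, 38, 40], [39, 41, 41, 41, 41, 39, 41, 41, 41]]
347 [[112, 157, 162, 158, 158, 159, 161, 144, 64], [77, 101, 94, 90, 99, 92, 91, 82, 38], [42, 48, 44, 67, 98, 61, 41, 36, 23], [36, 35, 36, 47, 63, 45, 30, 23, 19], [39, 39, 38, 37, 35, 32, 24, 21, 21]
[... 1012 characters left out ...]
129, 118, 113, 119, 124, 129, 129]
pin pts [[ 0.5186  0.1086  0.018 ]
 [ 0.5169  0.0574  0.018 ]
 [ 0.516   0.0069  0.018 ]
 [ 0.5188 -0.0428  0.018 ]
 [ 0.52   -0.0933  0.018 ]]
side [[ 0.7828 -0.1695  0.018 ]
 [ 0.7755 -0.212   0.018 ]
 [ 0.7745 -0.2566  0.018 ]
 [ 0.7699 -0.2999  0.018 ]
 [ 0.7679 -0.3442  0.018 ]]
[ 0.3501 -0.0996  0.3987]
stripe [array([592.6, -89.4]), array([129.2,  29.3]), np.float64(0.0)]
stripe [array([590.9, -40. ]), array([131.1,  30. ]), np.float64(0.6)]
stripe [array([590. ,  10.1]), array([132.4,  30.5]), np.float64(1.2)]
stripe [array([588.8,  60.1]), array([131.6,  30.4]), np.float64(1.1)]
stripe [array([587.6, 110.1]), array([133.3,  29.9]), np.float64(0.8)]
```

```bash
python3 - <<'E'
from h import *
np.set_printoptions(precision=4,suppress=True)
tp=[[306.5,213.8],[320,213.6],[333.4,213.3],[347,213.0],[360.4,212.6]]
print("pin pts",plane("top",tp,.018))
sp=[[280+(x-400)*105/400,180+y*.2] for x,y in((497,160),(530,195),(570,228),(608,264),(650,300))]
print("side",plane("side",sp,.018))
for a,b in zip(tp,sp): print(*tri(a,b))
print("back edge",plane("top",[[313,172.7],[327,172.6],[341,171.67],[354,171.6]],.02)[:,:2])
print("front",plane("top",[[313,233.05]],.010)[:,:2])
E
```

```text
pin pts [[ 0.5209  0.1089  0.018 ]
 [ 0.5207  0.0588  0.018 ]
 [ 0.5208  0.0091  0.018 ]
 [ 0.521  -0.0414  0.018 ]
 [ 0.5216 -0.0911  0.018 ]]
side [[ 0.5166  0.0992  0.018 ]
 [ 0.5139  0.052   0.018 ]
 [ 0.5172  0.0032  0.018 ]
 [ 0.5172 -0.0446  0.018 ]
 [ 0.5196 -0.0933  0.018 ]]
[0.5222 0.1081 0.0078] 0.0035731397013311003
[0.5206 0.0589 0.0081] 0.0001535601897864956
[0.5214 0.0083 0.0111] 0.0015034111841328345
[ 0.5208 -0.0416  0.0128] 0.0004757690108681961
[ 0.5216 -0.0915  0.0149] 0.00014430880276992516
back edge [[ 0.6734  0.082 ]
 [ 0.6727  0.0298]
 [ 0.6752 -0.0224]
 [ 0.6745 -0.0708]]
front [[0.4488 0.0863]]
```

The tray in camera coordinates has its middle pin at (0.5208, 0.009) and yaw 0.9°. Back edge, front edge and pins agree to about 1 mm. Gripping the handle suggests the true y is about +1.5 mm from the camera's. I'll pick the red pin first and check it in hand above its bay.

```bash
cat >> h.py <<'E'
YAW=np.radians(.9);TX=np.array([np.cos(YAW),np.sin(YAW),0]);TY=np.array([-np.sin(YAW),np.cos(YAW),0])
PIN=np.array([.5208,.0090,0])
OFF=np.array([0,.0015,0])
def bay(j): return PIN+OFF+TX*.065+TY*(.05*j)   # robot frame, blade origin, 1 mm bias to +x
def matpins(im):
    P=clusters(im,(212,184,298,244),.007);o=P[np.argsort(P[:,1])];out=[]
    for g in np.split(o,np.where(np.diff(o[:,1])>.003)[0]+1):
        if len(g)>800:
            c,a,L,W=bladefit(g); out.append((c,np.arctan2(a[1],a[0]),L,W))
    return out
def pick(c,yaw,z=.0105):
    R=down(yaw);p=np.array([c[0],c[1],z])+OFF
    arm.grip(.036);arm.move_to(p+[0,0,.07],R);arm.move_l(p,feed=.1);arm.sleep(.1)
    e=arm.current_ee_pos()-p;arm.grip(0);w=arm.current_width()
    arm.move_l(p+[0,0,.07],feed=.12);print("pick err",np.round(e,4),"w",round(w,4),round(arm.current_width(),4),"F",np.round(arm.current_force(),1))
E
python3 - <<'E'
from h import *
np.set_printoptions(precision=4,suppress=True)
im=snap()["top"];m=matpins(im)
for c,a,L,W in m: print(c,np.degrees(a),L,W)
c,a,L,W=m[0];pick(c,a)
b=bay(-2)+[0,0,.075];arm.move_to(b,down(YAW));arm.sleep(.3);print(b,arm.current_ee_pos(),arm.current_width(),arm.current_t())
r=snap("held")
k=[cv2.resize(r[n][q[1]:q[3],q[0]:q[2]],(400,400),interpolation=cv2.INTER_NEAREST) for n,q in(("top",(310,160,390,240)),("side",(280,170,400,290)))]
cv2.imwrite("pics/c_held.png",np.hstack(k)[:,:,::-1])
E
```

```text
[0.5299 0.1949] -2.1325573377839087 0.14707648565801396 0.02313012952954227
[0.5244 0.2522] 1.8837970486706566 0.1466512635513603 0.023766496413167276
[0.5298 0.3054] 1.7436823558405934 0.1466878106565003 0.023939126367767995
[0.5241 0.3644] -5.16202033060733 0.14706061607921084 0.024360700379457294
[0.5246 0.4178] 1.6825152362778997 0.14756708708595795 0.024441291995181726
pick err [0.0005 0.0001 0.0007] w 0.0159 0.0158 F [-0.3  0.4 -1.8]
[ 0.5874 -0.0885  0.075 ] [ 0.5874 -0.0876  0.075 ] 0.0158904262572923 15.1583
```

View pics/c_held.png

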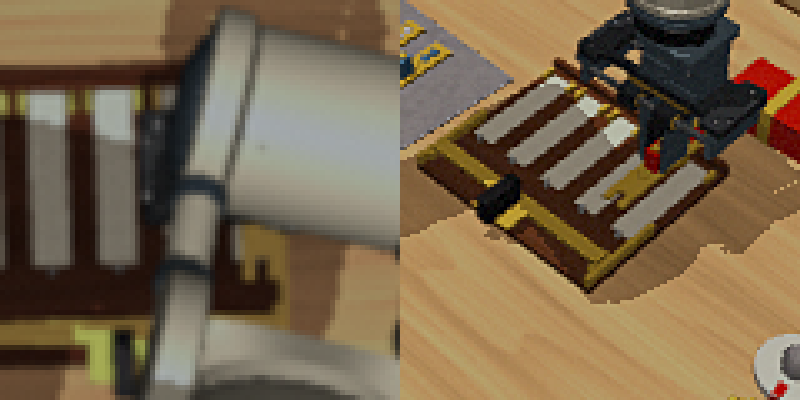

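The red pin is held. Its notch end shows in the top view at about px (363,210). I'll measure that end against the TCP.

```bash
python3 - <<'E'
from h import *
np.set_printoptions(precision=4,suppress=True)
for i in range(4): print(arm.current_ee_pos());arm.sleep(.1)
t=cv2.imread("pics/top_held.png")[:,:,::-1].copy()
H=hsv(t)
for r in range(203,218): print(r,[f"{H[r,c,0]}/{H[r,c,1]}/{H[r,c,2]}" for c in range(355,371)])
E
```

```text
[ 0.5874 -0.088   0.075 ]
[ 0.5874 -0.0883  0.075 ]
[ 0.5874 -0.0884  0.075 ]
[ 0.5874 -0.0885  0.075 ]
203 ['20/26/29', '23/28/37', '18/28/45', '26/33/54', '23/33/62', '21/35/73', '21/40/83', '21/41/88', '21/38/93', '24/37/97', '23/40/102', '22/43/106', '22/42/108', '22/41/113', '22/42/115', '23/39/117']
204 ['11/102/20', '18/43/30', '19/42/49', '20/98/52', '20/121/57', '20/108/64', '20/92/72', '21/61/71', '22/38/74', '24/32/79', '23/36/86', '21/38/88', '21/35/94', '21/36/99', '23/40/101', '23/39/104']
205 ['9/145/30', '14/64/60', '19/56/95', '20/116/99', '20/157/107', '20/162/112', '20/152/109', '20/136/92', '20/96/80', '21/63/81', '20/48/80', '24/37/69', '23/28/73', '26/22/83', '22/34/83', '20/44/87']
206 ['8/138/35', '15/67/69', '19/57/107', '20/115/109', '20/158/118', '20/160/123', '20/155/123', '20/157/117', '20/152/114', '20/141/110', '20/133/96', '20/120/72', '17/88/67', '14/70/69', '16/78/69', '16/86/77']
207 ['9/138/37', '13/66/70', '21/55/107', '20/111/110', '20/157/117', '20/160/121', '20/157/122', '20/156/121', '20/158/121', '20/158/121', '20/157/117', '20/156/108', '17/
[... 1524 characters left out ...]
19', '18/148/112', '14/131/101', '14/129/99', '14/130/98']
215 ['9/185/33', '7/183/32', '12/172/37', '18/165/68', '20/159/109', '20/158/103', '16/170/51', '10/160/35', '17/162/60', '18/160/91', '19/160/102', '20/153/118', '18/146/115', '15/130/104', '13/125/102', '14/128/102']
216 ['9/173/34', '10/185/33', '9/158/34', '13/166/43', '16/164/59', '16/168/56', '11/168/38', '8/183/32', '12/166/40', '15/175/48', '18/165/71', '19/157/109', '18/146/115', '15/131/107', '14/129/103', '14/129/105']
217 ['8/159/37', '8/177/36', '8/175/35', '8/168/35', '8/173/34', '7/182/35', '7/160/35', '5/160/35', '8/173/34', '9/180/34', '17/164/56', '20/156/100', '18/147/113', '14/131/109', '13/126/105', '14/129/105']
```

```bash
python3 - <<'E'
from h import *
np.set_printoptions(precision=4,suppress=True)
print(plane("top",[[361.86,213.5]],.069),plane("top",[[361.5,215.6]],.0715),arm.current_ee_pos())
E
```

```text
[[ 0.5181 -0.091   0.069 ]] [[ 0.5107 -0.0893  0.0715]] [ 0.5874 -0.0885  0.075 ]
```

The in-hand camera reading of the notch agrees with the OFF y of about 1.5 mm. I'll add 1 mm more x bias and place the pin with a force check.

```bash
sed -i 's/TX\*.065/TX*.066/;s/1 mm bias/2 mm bias/' h.py; cat >> h.py <<'E'
def place(j):
    R=down(YAW);b=bay(j)
    arm.move_to(b+[0,0,.075],R);arm.sleep(.5);w=arm.current_width()
    if w<.013: print("LOST",w);return False
    arm.move_l(b+[0,0,.031],feed=.1);arm.sleep(.4);f0=arm.current_force()
    for z in(.027,.023,.019):
        arm.move_l(b+[0,0,z],feed=.03);df=arm.current_force()-f0
        print(z,"dF",np.round(df,1),"e",np.round(arm.current_ee_pos()-b-[0,0,z],4))
        if df[2]>12: print("BLOCKED");return False
    arm.sleep(.3);arm.grip(.032);arm.move_l(b+[0,0,.1],feed=.15);return True
E
python3 - <<'E'
from h import *
np.set_printoptions(precision=4,suppress=True)
print(place(-2))
m=matpins(snap()["top"])
for c,a,L,W in m: print(c,np.degrees(a),L,W)
arm.move_to([.45,.3,.3],down(0));r=snap("p1");print(arm.current_t())
k=[cv2.resize(r[n][q[1]:q[3],q[0]:q[2]],(400,400),interpolation=cv2.INTER_NEAREST) for n,q in(("top",(310,160,390,240)),("side",(300,180,390,270)))]
cv2.imwrite("pics/c_p1.png",np.hstack(k)[:,:,::-1])
E
```

```text
0.027 dF [-0.1  0.1  1.1] e [-0.0002  0.0001 -0.0003]
0.023 dF [0.2 0.2 1.2] e [-0.0002  0.0001 -0.0003]
0.019 dF [-0.8  0.9  0.1] e [-0.      0.     -0.0002]
True
[0.5244 0.2522] 1.9469099939129844 0.14683455958990022 0.02372930294856116
[0.5297 0.3054] 1.6719575895096972 0.14697693412675508 0.023794986635316453
[0.524  0.3644] -5.181677498537356 0.14717143002532784 0.024394233775228064
[0.5245 0.4178] 1.6760752206458656 0.1475054882714647 0.024477576494307433
21.575
```

View pics/c_p1.png

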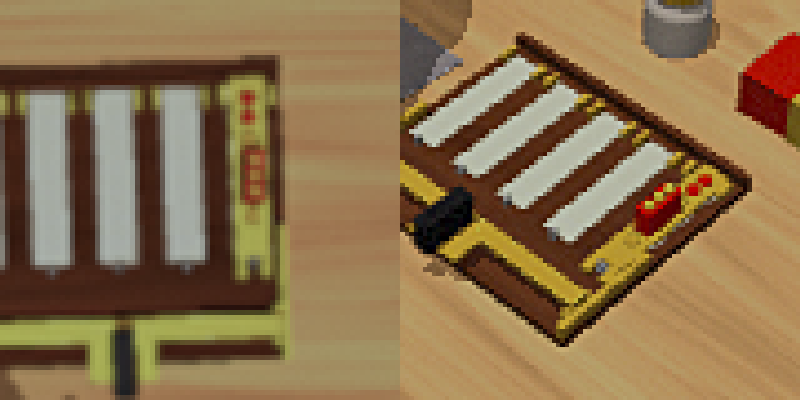

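The red hairpin lies flat between its guides with the pin tip in the notch (top crop (253,267), side crop (600,267)). On to the other four, looking again before each one.

```bash
python3 - <<'E'
from h import *
np.set_printoptions(precision=4,suppress=True)
arm.move_to(bay(0)+[0,0,.15],down(YAW))
for j in(-1,0,1,2):
    m=matpins(snap()["top"])
    for c,a,L,W in m: print("  ",c,np.degrees(a),L,W)
    c,a,L,W=m[0]
    if len(m)!=3-j+0 and len(m)!=3-j: print("count",len(m))
    if not(.140<L<.153 and .021<W<.027 and abs(a)<.2): print("odd");break
    pick(c,a)
    if arm.current_width()<.013: print("no grasp");break
    if not place(j): break
arm.move_to([.45,.3,.3],down(0));r=snap("p5");print(arm.current_t())
k=[cv2.resize(r[n][q[1]:q[3],q[0]:q[2]],(400,400),interpolation=cv2.INTER_NEAREST) for n,q in(("top",(294,160,374,240)),("side",(280,180,385,270)))]
cv2.imwrite("pics/c_p5.png",np.hstack(k)[:,:,::-1])
E
```

```text
[0.5245 0.2522] 1.9542931134969483 0.14651502082481238 0.023776133777208337
   [0.5298 0.3054] 1.6821214558237578 0.14670294131167652 0.023818022782245957
   [0.524  0.3644] -5.1637704410318355 0.14714581258953735 0.024336578844267022
   [0.5245 0.4178] 1.6807466211036484 0.14750530411939639 0.024440330150413705
pick err [0.0005 0.0001 0.0007] w 0.0157 0.0159 F [-0.9  0.6 -1.3]
0.027 dF [0.  0.8 1.1] e [-0.0002  0.     -0.0003]
0.023 dF [-0.8  0.9  0.3] e [-0.0002  0.     -0.0003]
0.019 dF [0.  1.2 0.3] e [-0.     -0.     -0.0002]
   [0.5296 0.3054] 1.6955312178182111 0.14681784879671028 0.023833636929733663
   [0.524  0.3644] -5.194875015930823 0.1471753016068829 0.024367216192596047
   [0.5246 0.4178] 1.648592605378579 0.14757892976853082 0.02446417829087639
pick err [0.0005 0.0002 0.0007] w 0.016 0.0157 F [ 0.4 -0.1 -1.1]
0.027 dF [-0.4  0.3 -1.8] e [-0.0002 -0.     -0.0003]
0.023 dF [-0.3 -0.1 -0.4] e [-0.0002  0.     -0.0003]
0.019 dF [-0.  -0.3 -1.1] e [-0.0001  0.     -0.0002]
   [0.524  0.3644] -5.1685738914756225 0.1471494338517153 0.024418892574541454
   [0.5246 0.4178] 1.704922254190874 0.14755973658949478 0.02444682891837982
pick err [0.0004 0.0002 0.0007] w 0.0155 0.0156 F [-0.3 -0.1 -2. ]
0.027 dF [ 0.9 -1.5  0.7] e [-0.0002 -0.     -0.0003]
0.023 dF [ 0.8 -0.2  0.9] e [-0.0002 -0.     -0.0003]
0.019 dF [ 0.9 -0.8  0.2] e [-0.     -0.     -0.0002]
   [0.5246 0.4178] 1.6553766212436867 0.14753932829080363 0.024445717964053648
pick err [0.0005 0.0003 0.0008] w 0.016 0.0158 F [ 0.7 -0.  -0.9]
0.027 dF [0.4 0.2 0.7] e [-0.0002 -0.     -0.0003]
0.023 dF [-0.4  0.2  2.1] e [-0.0002 -0.     -0.0003]
0.019 dF [ 0.  -0.2  1.8] e [-0.     -0.     -0.0002]
59.1333
```

View pics/c_p5.png

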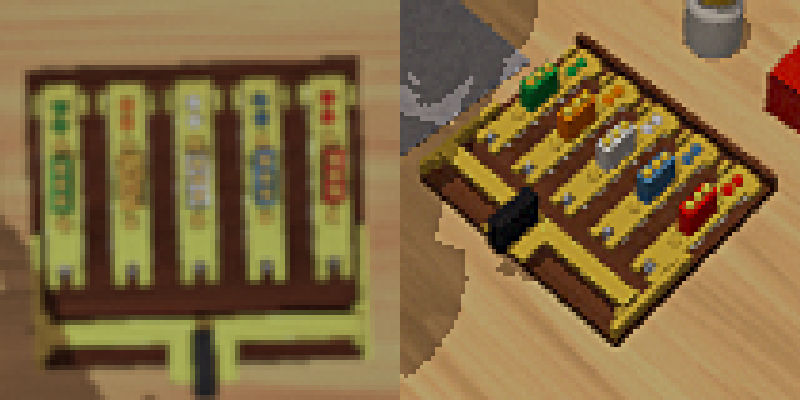

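All five lie flat in their bays with grey pin tips in the notches (top crop y ≈ 272). I'll do a quick numeric check, then close the keeper.

```bash
python3 - <<'E'
from h import *
np.set_printoptions(precision=4,suppress=True)
im=cv2.imread("pics/top_p5.png")[:,:,::-1].copy()
ok=True
P=clusters(im,(296,170,370,221),.015)
for j in(-2,-1,0,1,2):
    n=PIN+TX*.064+TY*.05*j; d=P-n[:2];u=d@TX[:2];v=d@TY[:2]
    g=P[(abs(v)<.0145)&(u>-.09)&(u<.05)]  # near end and mid: guides touch beyond
    lo=np.percentile((g-n[:2])@TX[:2],.3); k=(abs(v)<.0145)&(u>-.058)&(u<-.03)
    k2=(abs(v)<.0145)&(u>.025)&(u<.05)
    print(j,"end",round(lo*1000,1),"mid v notch/far",[round(500*sum(np.percentile(v[q],[2,98])),1) for q in(k,k2)])
yaw=YAW;R=down(yaw);p=np.array([.4509,.0096,.038])
arm.grip(.045);arm.move_to(p+[0,0,.09],R);arm.move_l(p,feed=.08);arm.sleep(.4);arm.grip(0)
print("w",arm.current_width(),arm.current_force())
for d in(.02,.035,.0415,.0445):
    arm.move_l(p+TX*d,feed=.04);print(d,arm.current_ee_pos(),arm.current_force())
arm.sleep(.3);arm.grip(.045)
arm.move_l(arm.current_ee_pos()+[0,0,.1]);arm.move_to([.45,.3,.3],down(0));r=snap("shut");print(arm.current_t())
k=[cv2.resize(r[n][q[1]:q[3],q[0]:q[2]],(400,400),interpolation=cv2.INTER_NEAREST) for n,q in(("top",(294,160,374,240)),("side",(280,180,385,270)))]
cv2.imwrite("pics/c_shut.png",np.hstack(k)[:,:,::-1])
E
```

```text
-2 end -74.4 mid v notch/far [np.float64(-0.0), np.float64(0.1)]
-1 end -75.1 mid v notch/far [np.float64(-0.1), np.float64(-0.2)]
0 end -74.0 mid v notch/far [np.float64(-0.0), np.float64(-0.1)]
1 end -75.0 mid v notch/far [np.float64(-0.3), np.float64(-0.0)]
2 end -74.3 mid v notch/far [np.float64(-0.4), np.float64(-0.1)]
w 0.015929265119780607 [ 0.5873  1.0715 -0.0536]
0.02 [0.4714 0.01   0.038 ] [ 2.0502  1.4901 -1.2862]
0.035 [0.4865 0.0102 0.038 ] [ 2.1555  3.2923 -0.464 ]
0.0415 [0.4929 0.0103 0.038 ] [ 2.2584  2.1759 -2.2862]
0.0445 [0.4956 0.0103 0.038 ] [ 0.8959  3.6422 -1.1737]
67.9083
```

View pics/c_shut.png

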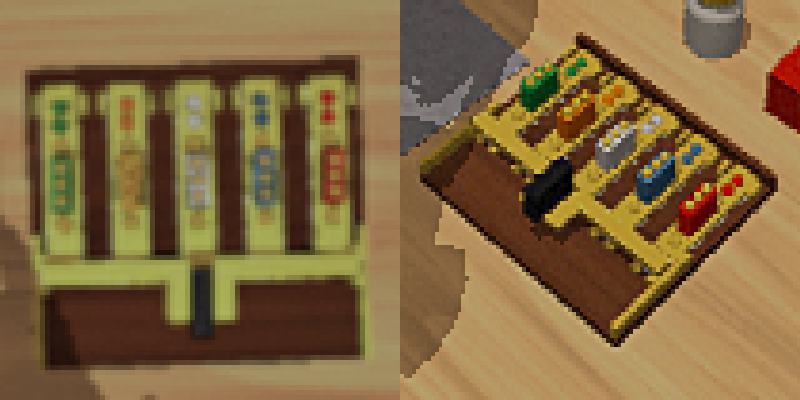

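The keeper is shut in the same place as at the start, over all five notch ends, and the blades measure within 1 mm of nominal. Next I'll measure the crown and stand.

```bash
python3 - <<'E'
from h import *
np.set_printoptions(precision=4,suppress=True)
t=cv2.imread("pics/top_shut.png")[:,:,::-1].copy();s=cv2.imread("pics/side_shut.png")[:,:,::-1].copy()
def m2(im,box,f):
    H=hsv(up(im,box)).astype(int);return f(H),box
# keeper compare with start
for f in("top0","top_open","top_shut"):
    im=cv2.imread(f"pics/{f}.png")[:,:,::-1].copy();m,b=m2(im,(325,202,345,245),lambda H:(H[...,2]<60)&(H[...,1]<110))
    k,l,st,ce=cv2.connectedComponentsWithStats(m.astype(np.uint8));i=1+np.argmax(st[1:,4]);q=pix(l==i,b);print(f,q.min(0),q.max(0),plane("top",[(q.min(0)+q.max(0))/2],.06))
# stand: disc (white/grey), post, mark
for n,im,b in(("top",t,(408,198,436,228)),("side",s,(383,266,416,296))):
    m,_=m2(im,b,lambda H:((H[...,1]<40)&(H[...,2]>60)))
    k,l,st,ce=cv2.connectedComponentsWithStats(m.astype(np.uint8));i=1+np.argmax(st[1:,4])
    cn=max(cv2.findContours((l==i).astype(np.uint8),cv2.RETR_EXTERNAL,cv2.CHAIN_APPROX_NONE)[0],key=cv2.contourArea);h=cv2.convexHull(cn)
    e=cv2.fitEllipse(h);c=np.array(e[0])/6-.5+.5/6+b[:2];print(n,"disc",c,np.array(e[1])/6,plane(n,[c],.012))
    m,_=m2(im,b,lambda H:((H[...,0]<8)|(H[...,0]>170))&(H[...,1]>130));q=pix(m,b);print("mark",q.mean(0),plane(n,[q.mean(0)],.012))
    m,_=m2(im,b,lambda H:((H[...,1]<60)&(H[...,2]<115)&(H[...,2]>30)));
    k,l,st,ce=cv2.connectedComponentsWithStats(cv2.erode(m.astype(np.uint8),np.ones((5,5))));i=1+np.argmax(st[1:,4]);print("post",ce[i]/6-.5+b[:2],plane(n,[ce[i]/6-.5+b[:2]],.03))
# crown rim
rc={}
for n,im,b in(("top",t,(414,228,442,252)),("side",s,(368,284,396,318))):
    m,_=m2(im,b,lambda H:(H[...,0]>=20)&(H[...,0]<=36)&(H[...,1]>110)&(H[...,2]>(105 if n=="top" else 150)))
    q=(m*255).astype(np.uint8);a=up(im,b);a=np.hstack([a,np.dstack([q]*3)]);cv2.imwrite(f"pics/cr_{n}.png",a[:,:,::-1])
    pts=pix(m,b);rc[n]=pts.mean(0);e=cv2.fitEllipse(pts.astype(np.float32));print(n,"rim",pts.mean(0),e,plane(n,[e[0]],.047))
a=[cv2.imread(f"pics/cr_{n}.png") for n in("top","side")];w=max(x.shape[1] for x in a)
cv2.imwrite("pics/cr.png",np.vstack([cv2.copyMakeBorder(x,0,0,0,w-x.shape[1],0) for x in a]))
E
```

```text
top0 [332.0833 213.75  ] [336.25   227.0833] [[0.4952 0.0082 0.06  ]]
top_open [332.5833 225.75  ] [336.25 238.75] [[0.4527 0.0082 0.06  ]]
top_shut [332.0833 213.4167] [336.25 226.75] [[0.4964 0.0082 0.06  ]]
top disc [421.3308 212.0809] [21.3299 21.7388] [[ 0.5192 -0.3182  0.012 ]]
mark [422.8379 220.7213] [[ 0.4871 -0.3227  0.012 ]]
post [421.9033 211.8178] [[ 0.5202 -0.3156  0.03  ]]
side disc [398.3942 281.0008] [22.2716 26.2184] [[ 0.5143 -0.3174  0.012 ]]
mark [390.1268 289.5169] [[ 0.4718 -0.3183  0.012 ]]
post [398.6352 279.5021] [[ 0.5072 -0.3207  0.03  ]]
top rim [420.2252 234.2597] ((420.2256774902344, 234.30409240722656), (11.977224349975586, 13.439260482788086), 136.5070037841797) [[ 0.439  -0.3026  0.047 ]]
side rim [378.3586 300.4116] ((379.7255859375, 301.17803955078125), (27.87883758544922, 32.56631088256836), 143.3600311279297) [[ 0.3978 -0.3333  0.047 ]]
```

View pics/cr.png

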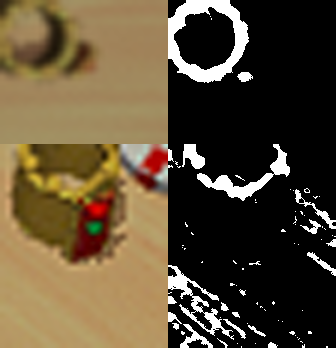

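The crown has been knocked nearer the stand: its rim centre in the top view is now at about px (420,234). I'll re-measure with shifted boxes.

```bash
cat >> h.py <<'E'
def comp(m):
    k,l,st,ce=cv2.connectedComponentsWithStats(m.astype(np.uint8));return (l==1+np.argmax(st[1:,4])).astype(np.uint8)
def ell(m,b):
    cn=max(cv2.findContours(m,cv2.RETR_EXTERNAL,cv2.CHAIN_APPROX_NONE)[0],key=cv2.contourArea)
    e=cv2.fitEllipse(cv2.convexHull(cn));return (np.array(e[0])+.5)/S-.5+b[:2],np.array(e[1])/S
def crown(r):
    out={}
    for n,b,v in(("top",(406,220,440,254),105),("side",(360,268,396,300),140)):
        H=hsv(up(r[n],b)).astype(int);m=(H[...,0]>=20)&(H[...,0]<=36)&(H[...,1]>(110 if n=="top" else 125))&(H[...,2]>v)
        m=comp(m);out[n]=ell(m,b);cv2.imwrite(f"pics/m_{n}.png",m*255)
        d=np.percentile(pix(m,b),[0,100],axis=0);out[n]+=(d,)
    return out
E
python3 - <<'E'
from h import *
np.set_printoptions(precision=4,suppress=True)
r=snap("crown");o=crown(r)
for n in o: print(n,o[n],plane(n,[o[n][0]],.047))
print(tri(o["top"][0],o["side"][0]))
b=(406,220,446,260)
H=hsv(up(r["top"],b)).astype(int);
# crest in top: dark red/brown blob right of rim
g=r["top"][232:246,422:434].astype(int)
for row in H[6*12+3:6*26:6, 6*18+3:6*28:6]: print([f"{a[0]}/{a[1]}/{a[2]}" for a in row])
a=[cv2.resize(r["top"][220:250,405:445],(400,300),interpolation=cv2.INTER_NEAREST),cv2.resize(r["side"][270:310,362:402],(300,300),interpolation=cv2.INTER_NEAREST)]
cv2.imwrite("pics/c_cr2.png",np.hstack(a)[:,:,::-1])
E
```

```text
top (array([419.8397, 233.948 ]), array([13.7073, 14.7907]), array([[412.9167, 227.0833],
       [426.75  , 241.25  ]])) [[ 0.4403 -0.3012  0.047 ]]
side (array([378.9838, 285.2021]), array([15.0463, 18.2218]), array([[370.25  , 277.5833],
       [387.75  , 293.0833]])) [[ 0.4387 -0.2977  0.047 ]]
(array([ 0.4392, -0.2994,  0.0485]), np.float64(0.0035884736863733267))
['21/158/87', '22/151/144', '21/135/153', '19/115/151', '18/111/161', '18/111/161', '18/109/162', '18/111/161', '18/111/161', '18/110/162']
['21/162/71', '21/146/133', '21/126/156', '19/112/157', '18/109/161', '18/110/162', '18/110/162', '17/110/160', '18/111/161', '18/112/160']
['20/158/66', '22/151/125', '22/139/145', '18/119/137', '17/114/148', '18/112/159', '17/109/162', '18/112/162', '18/112/162', '18/112/160']
['24/151/76', '24/146/129', '22/154/121', '15/157/83', '15/145/104', '19/131/140', '18/117/157', '17/112/162', '17/112/161', '17/114/159']
['25/149/94', '25/144/140', '21/159/109', '12/195/64', '14/175/83', '19/148/126', '18/123/151', '18/113/160', '18/113/160', '17/113/160']
['25/147/125', '25/143/130', '19
[... 528 characters left out ...]
/107/159', '19/109/157', '19/110/163', '19/112/162', '19/108/161', '19/108/161', '19/106/161', '19/109/161', '19/108/161', '19/106/161']
['19/106/163', '19/109/162', '19/105/162', '19/107/162', '19/106/161', '19/106/161', '19/106/161', '19/107/160', '20/106/161', '20/105/161']
['18/108/161', '18/108/160', '19/110/160', '19/108/161', '18/109/161', '18/110/160', '18/108/160', '18/110/160', '18/111/161', '19/109/161']
['18/112/160', '18/110/160', '18/109/161', '18/110/160', '18/109/161', '19/108/160', '18/108/161', '18/109/161', '18/110/160', '18/112/160']
['20/106/161', '20/103/161', '20/103/161', '21/103/161', '20/105/160', '21/101/161', '21/103/161', '21/102/160', '20/103/161', '21/102/160']
```

View pics/c_cr2.png

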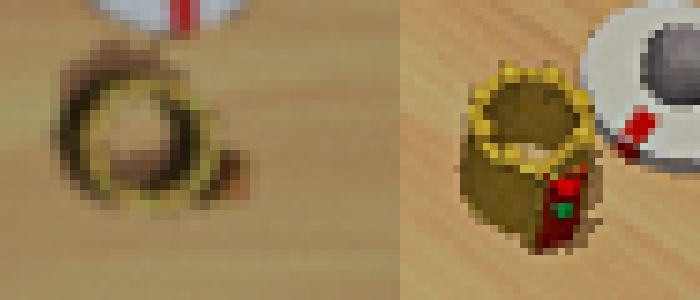

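```bash
python3 - <<'E'
from h import *
np.set_printoptions(precision=4,suppress=True)
t=cv2.imread("pics/top_crown.png")[:,:,::-1].copy();s=cv2.imread("pics/side_crown.png")[:,:,::-1].copy()
C=np.array([.440,-.3005])
def rep(n,uv,z):
    d=plane(n,[uv],z)[0,:2]-C;print(n,uv,z,d,np.linalg.norm(d),np.degrees(np.arctan2(d[1],d[0])))
b=(422,230,434,244);H=hsv(up(t,b)).astype(int);m=comp((H[...,0]<=16)&(H[...,1]>143));q=pix(m,b).mean(0)
for z in(.055,.065): rep("top",q,z)
b=(376,285,392,308);H=hsv(up(s,b)).astype(int);m=comp(((H[...,0]<=6)|(H[...,0]>172))&(H[...,1]>150));p=pix(m,b)
for z in(.035,): rep("side",(p.min(0)+p.max(0))/2,z)
rep("side",p.mean(0),.037)
lo=p[p[:,1]>p[:,1].max()-1.0].mean(0);rep("side",lo,.004)
print(p.min(0),p.max(0),tri(q,p.mean(0)))
# post centre check using ray at its top, in hand frame
E
```

```text
top [427.5181 237.3425] 0.055 [-0.0119 -0.0258] 0.028470905620147764 -114.81431308675053
top [427.5181 237.3425] 0.065 [-0.0113 -0.0231] 0.025722627465463076 -116.05587169346134
side [383.0833 297.6667] 0.035 [-0.0192 -0.0283] 0.03418884222673567 -124.25496273444729
side [382.9269 297.5758] 0.037 [-0.0205 -0.0284] 0.03504650159466228 -125.80703050966625
side [381.055  302.1714] 0.004 [-0.0173 -0.0232] 0.028927772160468355 -126.81646240782915
[380.0833 292.5833] [386.0833 302.75  ] (array([ 0.4244, -0.3298,  0.033 ]), np.float64(0.006669427852246281))
```

The crest azimuth is about -121° (estimates range from -115 to -127) and the mark's is -172°. The rim triangulates to z = 0.0485, as expected. Now the crown.

```bash
python3 - <<'E'
from h import *
np.set_printoptions(precision=4,suppress=True)
C=np.array([.440,-.3005,.020])+OFF;D=np.array([.5194,-.3177,0])+OFF
ya,yb=np.radians(59),np.radians(8)
arm.grip(.066);arm.move_to(C+[0,0,.1],down(ya));arm.sleep(.3)
print(arm.current_joint_positions());arm.move_l(C,feed=.1);arm.sleep(.4)
print(arm.current_ee_pos()-C,arm.current_force());arm.grip(0);print("w",arm.current_width(),arm.current_force())
arm.move_l(C+[0,0,.075],feed=.1)
arm.move_to(D+[0,0,.095],down(yb));arm.sleep(.6);print(arm.current_width(),arm.current_ee_pos()-D)
r=snap("cheld")
k=[cv2.resize(r[n][q[1]:q[3],q[0]:q[2]],(400,400),interpolation=cv2.INTER_NEAREST) for n,q in(("top",(395,185,445,235)),("side",(370,245,430,305)))]
cv2.imwrite("pics/c_cheld.png",np.hstack(k)[:,:,::-1]);print(arm.current_t())
E
```

```text
[-40.6222  27.5675  96.4911   0.0008  55.9401 170.363 ]
[ 0.0001 -0.      0.0002] [ 0.0686 -0.3864  0.027 ]
w 0.05008240117074819 [0.0907 0.0327 0.8243]
0.049737022545552484 [-0.    -0.     0.095]
80.4833
```

View pics/c_cheld.png

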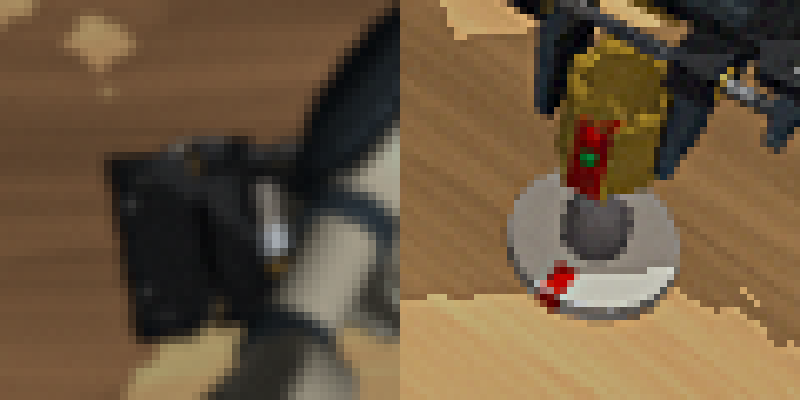

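The crown is held level over the stand, with the crest about in line with the mark. I'll check the crest azimuth numerically, then lower it.

```bash
python3 - <<'E'
from h import *
np.set_printoptions(precision=4,suppress=True)
s=cv2.imread("pics/side_cheld.png")[:,:,::-1].copy();t=s
b=(390,258,410,277);H=hsv(up(s,b)).astype(int);m=comp(((H[...,0]<=6)|(H[...,0]>172))&(H[...,1]>150));p=pix(m,b)
c=(p.min(0)+p.max(0))/2;print(p.min(0),p.max(0))
D=np.array([.5194,-.3177])
# compare with predicted pixel column of face centre for azimuths
Cw=np.linalg.inv(CAL["side"]["cam_to_world"]);K=CAL["side"]["intrinsics"]
def proj(w): q=Cw[:3,:3]@w+Cw[:3,3];q=K@q;return q[:2]/q[2]
for yaw in(-12,-4,0,4,8,12,16,20):
    a=np.radians(yaw);w=np.r_[D-.032*np.array([np.cos(a),np.sin(a)]),.075+.04]
    print(yaw,proj(w),proj(np.r_[w[:2],.075]))
print(c)
E
```

```text
[394.5833 262.75  ] [402.25   274.4167]
-12 [395.6912 263.7879] [394.0133 272.2722]
-4 [396.7994 264.7777] [395.0925 273.2581]
0 [397.4107 265.2323] [395.6881 273.7108]
4 [398.0561 265.6566] [396.3172 274.1334]
8 [398.7325 266.0485] [396.9766 274.5236]
12 [399.4365 266.4059] [397.6631 274.8796]
16 [400.1646 266.7269] [398.3733 275.1992]
20 [400.913  267.0098] [399.1035 275.4808]
[398.4167 268.5833]
```

The crest azimuth matches to within a few degrees. Lowering now.

```bash
python3 - <<'E'
from h import *
np.set_printoptions(precision=4,suppress=True)
D=np.array([.5194,-.3177,0])+OFF
arm.move_l(D+[0,0,.060],feed=.08);arm.sleep(.4);f0=arm.current_force();ok=True
for z in(.054,.048,.042,.037,.0325):
    arm.move_l(D+[0,0,z],feed=.03);df=arm.current_force()-f0;print(z,df,arm.current_width())
    if df[2]>12 or np.hypot(*df[:2])>15: print("BLOCKED");ok=False;break
if ok:
    arm.sleep(.3);arm.grip(.066);arm.move_l(D+[0,0,.13],feed=.12)
    arm.move_to([.45,.3,.3],down(0));arm.sleep(.3);r=snap("fin")
    k=[cv2.resize(r[n][q[1]:q[3],q[0]:q[2]],(400,400),interpolation=cv2.INTER_NEAREST) for n,q in(("top",(395,185,445,235)),("side",(370,245,430,305)))]
    k2=[cv2.resize(r[n][q[1]:q[3],q[0]:q[2]],(400,200),interpolation=cv2.INTER_NEAREST) for n,q in(("top",(210,120,390,240)),("side",(220,140,420,270)))]
    cv2.imwrite("pics/c_fin.png",np.vstack([np.hstack(k),np.hstack(k2)])[:,:,::-1]);print(arm.current_t())
    b=(400,190,440,230);H=hsv(up(r["top"],b)).astype(int);m=comp((H[...,0]>=20)&(H[...,0]<=36)&(H[...,1]>110)&(H[...,2]>105));c,a=ell(m,b);print(c,a,plane("top",[c],.059))
E
```

```text
0.054 [-0.0357  1.5731  0.7882] 0.049936217273015025
0.048 [0.076  0.8856 0.9453] 0.0500213090281999
0.042 [0.3456 0.5737 1.5312] 0.049691238239547825
0.037 [0.2379 1.5437 0.2688] 0.05005841652628939
0.0325 [0.7236 0.5915 0.3791] 0.050131259649893435
87.55
[424.5481 211.8597] [13.5212 13.7064] [[ 0.5198 -0.3175  0.059 ]]
```

View pics/c_fin.png

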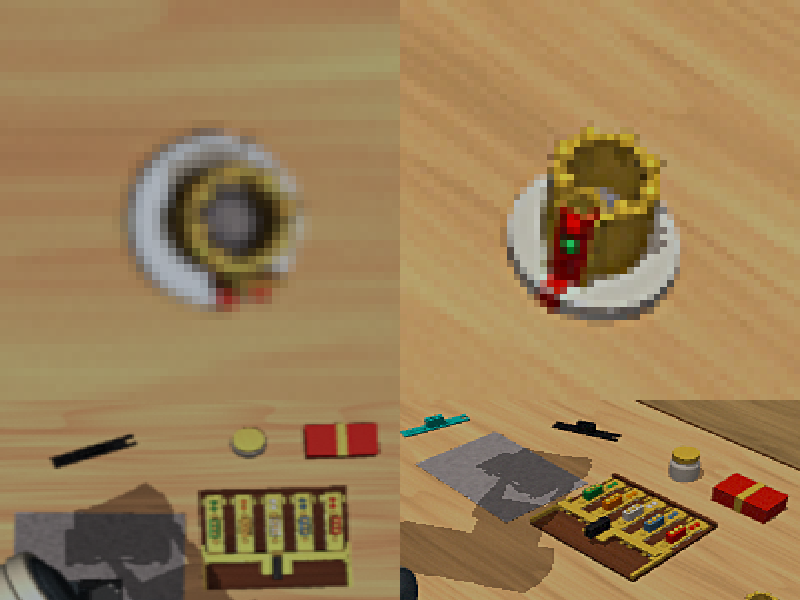

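The crown sits down over the post. Its rim centre is within 1 mm of the stand axis, and the crest lines up with the mark (the red spots at top crop (228,300) and (262,293) differ only by height parallax). The keeper is shut, the mat empty, and the bystanders untouched.

```bash
python3 -c "
from rig import arm
print(arm.current_t(),arm.current_force());arm.sign_off()"
```

```text
87.55 [ 0.33691107 -1.02339123  0.01165958]
the job is handed in; nothing more can be done
```

I opened the keeper, laid all five hairpins in bays of their own with their notches over the pins, and pushed the keeper shut again. I then set the crown over the stand's post with its crest facing the mark, and handed the job in at 87.6 s. No verdict is reported back.

- **Hairpins:** with the keeper still open, each blade measured within about 1 mm lengthwise and 0.4 mm sideways of its place in the bay. A grey pin tip showed in every notch.
- **Keeper:** after closing, its handle was within about 1 mm of where it stood shut at the start.
- **Crown:** it had been knocked nearer the stand during the run, so I measured it again before picking it up. Its rim centre ended within 1 mm of the stand's axis. I judged the crest's line-up with the mark by eye in the last picture; before lowering it, the azimuth measured within a few degrees.
- **Left alone:** the jar and the gift box look unmoved in the last picture, and I left the turquoise and black look-alikes alone.
- **What disagreed:**
  - The camera read about 1.5 mm low in y compared with the robot's grip on the handle, so I corrected for that.
  - The two views gave heights for the red and blue stones with poor ray agreement (10–19 mm), because different faces were visible. I took those heights from the text and confirmed them by the grasps.
  - The crest azimuth estimates before the grasp ranged from -115° to -127°; I used -121°.

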